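# Feel the valve block for a broken plunger foot, then fit the new plunger

### The arm

A 6-joint arm with a two-finger parallel gripper is mounted at the origin on the work surface. World frame = base frame: x ahead of the robot, y to its left, z up, the work surface at z = 0. Lengths are in m, angles in rad, forces in N, time in s.
With the tool pointing down it reaches from about 0.35 to 0.975 m from the base axis. Payload 4.9 kg.
Tool frame: the origin (TCP) lies at the very end of the fingers, on their centre line; the grasp point (between the pads) lies 19 mm behind it (manip.grasp_offset is the distance from the TCP to the grasp point, in m); z points along the fingers, y is the line along which they close (so a half turn about z gives the same grasp; the last joint's range is limited). The gripper opens to 85 mm and grips with 20 to 120 N. Pads are 22 mm wide; open, the fingers measure 114 mm over their backs; the gripper's body (76 mm by 85 mm) begins 54 mm behind the grasp point. The pads swing forward as they close: fully open they stand 13 mm farther back than shut.
Start: joints at [-1.407, 0.053, 1.613, -0, 1.476, -0.119], TCP at [0.174, -0.6, 0.231] pointing down, gripper open.
Joint ranges: [-3.01, 3.01], [-1.01, 2.22], [0.06, 2.58], [-1.02, 4.17], [0.09, 2.62], [-3.14, 3.14]. Speed limits (rad/s): [2.57, 2.57, 3.14, 3.14, 3.14, 3.14].

### API

Orientations are given as a unit quaternion [w, x, y, z].
In Python, from plant import manip, eyes, job_done, models gives the robot as it stands.
- The arm moves only by the tool servo_tool, never from a script. Its argument "motion" is one flat list of numbers, 5 for each row, row after row: the opening, from -1 (shut) to 1 (fully open), then the shift along the tool's x, y, z normalised to -1 to 1, where 1 is 120 mm, then the turn about the tool's z normalised to -1 to 1, where 1 is 45 degrees. A call has 1 to 5 rows; each row is the pose to reach, as a shift and turn from the pose commanded when the call began, along the tool's axes at that moment; what a row does not reach only later rows make up. A row lasts 1/8 s, in which the tool goes at most 62.5 mm and 10.7 degrees, less where a joint would pass 70% of its speed; a pose out of reach is approached as far as the arm can. A call with a number of a shift or a turn outside -1 to 1 is refused whole. A call with a gripper value outside its range is refused whole. The fingers move at their own pace and stop on an object; the grip force is fixed at half the most. Time passes only in rows, so rows that repeat a pose let the fingers close. It gives the time, the measured TCP pose, the force, the opening and the grip force at its end, in the units of the state.
- manip.state(): the state, without advancing time (a new reading comes with each control period).
- eyes.grab_frame(name): name is "side" or "top" or "wrist"; returns (picture, depth): 384x512x3 uint8, red, green, blue; 384x512 float32, m along the optical axis (not along the pixel's ray), 0 where there is no reading.
- eyes.camera_params(name): a dict with "fov_y" (degrees; the focal length in pixels is half the picture's height over the tangent of half this angle, whatever the lens; pixels are square), "cx", "cy" (the principal point, pixels), "D" ([k1, k2, p1, p2, k3] as OpenCV has them; the pictures are not rectified), "pose" (4x4, takes a point from camera to world coordinates); the wrist camera has in their place "T_tool_cam" (4x4, takes a point from camera to tool coordinates, whose origin is the TCP and whose axes are the flange's). Camera axes: x right, y up, looking along -z (the intrinsics and any distortion apply to the point x, -y, -z); pixel columns grow to the right and rows downward; lengths in m; the calibration is good to about 2 mm. A picture is of the moment at which its call begins: read the wrist's pose just before it. camera_params takes no time and is no camera call.
- job_done(): hands the job in; it is judged then, once.
Trained networks look in the newest picture that a camera, given by its name, has taken for a name from the list of things; names that differ only in an ending like _2 or _b are one class to them, and where a whole thing is asked for, a point or a joint stands for the part that bears it (a point fixed in the world has none). Each returns a list of dicts, best first, with "p" (0 to 1); they miss things now and then, are a little off and sometimes report something else, mostly with a low value. They report only what shows in the picture. A call takes as long as a camera call. They do not tell look-alikes from the thing itself.
- models.regions_of(camera, label): "mask" (384x512 bool, what is visible of it) and "pixel" ([column, row] in pixels, amid what is visible of it).
The state is a dict: "time": time; "joint_pos": joint angles; "joint_vel": joint speeds; "joint_efforts": joint torques, N m; "tool_pos": TCP position; "tool_rot": TCP orientation; "contact_force": force on the tool from outside, world axes, zero at the start; "ft_torque": the same for the moment, N m; "gripper_width": opening from 0.0 (shut) to 1.0 (fully open); "grasp_force": force on a finger pad.
Only numpy, scipy, OpenCV 4.12 (cv2) and the standard library are available. Lean on these libraries where they do the work, as an engineer would, in place of code of your own. Each camera call takes 0.05 s, during which the arm holds its last target. There are 200 camera calls.

### The job

One of the two bores in the valve block still has the broken foot of an old plunger lying in it. Feel down a bore with the feeler rod to find out which one is clear, stand the rod back in its stand, then press the new plunger fully home in the clear bore until its flange is flat on the block. Feel and press gently, without ramming the block, and leave the hand-held tester where it lies.

Things in the scene. Friction and masses are not known exactly. Their poses are not given: they have to be found in the camera images.
- block: Aluminium valve block, fixed, 80 (x) x 170 (y) x 60 mm high; origin at the centre of its underside, z up. A steel pipe port sticks out 42 mm from its +x side. Two upright bores, 29 mm wide, 50 mm deep (floor 10 mm above the underside), at y = -40 and +40 mm. In each, two sprung catch balls, 24 mm down on its -x and +x sides, stand out 3.5 mm from the wall.
- block_hole0 (a point): Centre of the mouth of the bore at the block's y = -40 mm, level with the block's top (60 mm above the bench). The clear bore, either of the two, has only a flat seat disc 4 mm thick on its floor: the feeler rod stops 46 mm below the block's top.
- block_hole1 (a point): The same for the bore at the block's y = +40 mm. The bore that is not clear has the broken foot in it, a steel slug 25 mm in diameter and 18 mm tall: the feeler rod stops 32 mm below the block's top, and a plunger pushed in there would stop with its flange 10 mm too high.
- feeler: Feeler rod, 120 g: steel rod 10 mm in diameter and 68 mm long, then a collar 30 mm in diameter and 6 mm thick (68 to 74 mm), then a black round grip 20 mm in diameter (74 to 124 mm). Origin at the centre of the rod's lower end, z up along the rod. It hangs by its collar upright in its stand.
- stand: Grey plastic stand of the feeler rod, fixed, 70 x 70 x 78 mm high, origin at the centre of its underside; one upright hole, 18 mm in diameter and 72 mm deep, in the middle of its top. With the rod in it, the collar rests on the top.
- stand_mouth (a point): Centre of the mouth of the stand's hole, level with its top (78 mm above the bench).
- plunger: New aluminium plunger, about 130 g, z up along its axis, origin at the centre of its foot. Foot 21 mm in diameter, tapering out to 28 mm at 9 mm; waist 20 mm in diameter from 15 to 30 mm, guide land 28 mm from 33 to 42 mm, flange 40 mm from 42 to 47 mm, round grip 22 mm in diameter from 47 to 97 mm. It stands upright and loose in the cradle, its foot 8 mm above the bench.
- plunger_flange (a point): Centre of the underside of the plunger's flange, 42 mm above its foot; level with the block's top when home. The catch balls hold the plunger up against its own weight when it is 24 to 30 mm in; pushing on takes up to 10 to 20 N until about 38 mm in, then they snap in behind the foot and the flange comes down on the block.
- cradle: Wooden cradle, fixed, 80 x 80 x 22 mm high, origin at the centre of its underside, with a round recess 32 mm in diameter and 14 mm deep in which the new plunger stands, foot 8 mm above the bench.
- tester: Hand-held tester, white and black box 70 x 130 x 40 mm lying on the bench beyond the block, origin at the centre of its underside. To be left alone.
Not all that is in view belongs to the job. What is shaped like the stand but orange or pink is not meant.

How it is judged:
On the way, in this order (a step that is already met when the one before it is completed fails the run):
1. the feeler rod has been lowered in one of the bores at least as far as the broken foot would let it (tip less than 30.5 mm above the block's underside, within 9 mm of the bore's axis) (z of feeler in the frame of block below 0.0305 m and (horizontal distance between feeler and block_hole0 below 0.009 m or horizontal distance between feeler and block_hole1 below 0.009 m)), for 0.1 s.
2. the feeler rod stands back in its stand, collar on the stand's top (within 4 mm in height) (z of feeler in the frame of stand below 0.014 m and horizontal distance between feeler and stand_mouth below 0.01 m), for 0.1 s.
3. the plunger is fully home in the clear bore (flange within 2.5 mm of the block's top) (z of plunger_flange in the frame of block below 0.0625 m and (horizontal distance between plunger_flange and block_hole0 below 0.004 m or horizontal distance between plunger_flange and block_hole1 below 0.004 m)), for 0.2 s.
At the end, for the whole second after the job is handed in: The plunger is home in the clear bore (flange within 2.5 mm of the block's top, axis within 4 mm of the bore's, upright within 0.08 rad). The feeler is in its stand (collar within 4 mm of its top, within 10 mm of the hole's axis, upright within 0.15 rad). Both released and at rest (all of step 2 and all of step 3 and angle between plunger's own z axis and vertical below 0.08 rad and angle between feeler's own z axis and vertical below 0.15 rad and linear speed of each of plunger, feeler below 0.02 m/s); the robot touches nothing.
It fails at once if the block is rammed: more than 40 N on it, or on what lies in its bores (contact force between block and anything else above 40 N).
It fails at once if the tester is moved by more than 15 mm (distance of tester from where it was at the start of the episode above 0.015 m).
It also fails if it takes over 72 s, if anything falls off the work surface, if the arm or the gripper's body presses on something with over 40 N, if the wrist force passes 120 N, or if a joint passes its speed limit or range.

## Working session

There is one attempt and no reset: what is moved stays moved. The work goes in short steps, Python scripts to look and compute and a tool call to move; the robot and the scene stay as the last step left them, time stands still between calls to the robot, and variables do not carry over. Pictures are saved under pics/ and viewed, at most 10 in all, crops included, and the job is handed in when it is done.

Besides the shell and the picture viewer there is one more tool, called after "Call:" in YAML: its name, and indented under it one key for each argument. servo_tool: Moves the arm, as the interface text tells. Its arguments: {"type":"object","properties":{"motion":{"type":"array","items":{"type":"number","minimum":-1,"maximum":1}}},"required":["motion"]}

```bash
mkdir -p pics; cat > h.py <<'E'
import numpy as np,cv2
from plant import manip,eyes,models,job_done
from scipy.spatial.transform import Rotation as R
def toolT():
    s=manip.state();q=s['tool_rot'];T=np.eye(4)
    T[:3,:3]=R.from_quat([q[1],q[2],q[3],q[0]]).as_matrix();T[:3,3]=s['tool_pos'];return T
def cam(name,T=None):
    p=eyes.camera_params(name);f=192/np.tan(np.radians(p['fov_y'])/2)
    K=np.array([[f,0,p['cx']],[0,f,p['cy']],[0,0,1]])
    P=np.array(p['pose']) if 'pose' in p else T@np.array(p['T_tool_cam'])
    return K,np.array(p['D'],float),P
def rays(name,px,T=None):
    K,D,P=cam(name,T);u=cv2.undistortPoints(np.array(px,float).reshape(-1,1,2),K,D)[:,0]
    d=np.c_[u[:,0],-u[:,1],-np.ones(len(u))];return P,d
def at_depth(name,px,z,T=None):
    P,d=rays(name,px,T);c=d*np.reshape(z,(-1,1));return c@P[:3,:3].T+P[:3,3]
def at_height(name,px,h,T=None):
    P,d=rays(name,px,T);w=d@P[:3,:3].T;t=(h-P[2,3])/w[:,2];return P[:3,3]+w*t[:,None]
def proj(name,pts,T=None):
    K,D,P=cam(name,T);c=(np.array(pts,float).reshape(-1,3)-P[:3,3])@P[:3,:3]
    c=c*[1,-1,-1];return cv2.projectPoints(c,np.zeros(3),np.zeros(3),K,D)[0][:,0]
def cloud(name,mask,depth,T=None):
    r,c=np.nonzero(mask&(depth>0));return at_depth(name,np.c_[c,r],depth[r,c],T)
E
cat > a.py <<'E'
from h import *
for n in ['top','side']:
    im,d=eyes.grab_frame(n);cv2.imwrite(f'pics/{n}0.png',im[:,:,::-1]);np.savez(f'{n}0.npz',im=im,d=d)
    for l in ['block','feeler','stand','plunger','cradle','tester']:
        for r in models.regions_of(n,l)[:3]:
            if r['p']<.15: continue
            c=cloud(n,r['mask'],d)
            print(n,l,round(r['p'],2),np.round(r['pixel']),r['mask'].sum(),np.round(np.median(c,0),3) if len(c) else '', np.round(np.percentile(c,[3,97],axis=0),3).tolist() if len(c) else '')
print(manip.state()['time'],manip.state()['tool_rot'])
E
python3 a.py
```

```text
top block 0.71 [267. 194.] 2089 [0.532 0.032 0.059] [[0.473, -0.04, 0.011], [0.594, 0.114, 0.064]]
top stand 0.94 [125. 220.] 886 [0.419 0.404 0.077] [[0.382, 0.372, 0.006], [0.457, 0.448, 0.082]]
top stand 0.8 [179. 217.] 809 [0.444 0.26  0.077] [[0.412, 0.228, -0.001], [0.487, 0.31, 0.084]]
top stand 0.67 [201. 172.] 912 [0.573 0.231 0.076] [[0.538, 0.195, 0.003], [0.611, 0.272, 0.082]]
top plunger 0.48 [267. 195.] 2122 [0.531 0.03  0.059] [[0.472, -0.04, 0.009], [0.596, 0.114, 0.064]]
top plunger 0.47 [370. 242.] 164 [ 0.449 -0.252  0.063] [[0.436, -0.269, 0.051], [0.468, -0.241, 0.108]]
top cradle 0.86 [368. 246.] 711 [ 0.445 -0.251  0.022] [[0.408, -0.298, 0.007], [0.492, -0.214, 0.028]]
top cradle 0.17 [373. 243.] 183 [ 0.45  -0.252  0.059] [[0.435, -0.27, 0.05], [0.47, -0.241, 0.108]]
top tester 0.58 [268. 194.] 2063 [0.531 0.032 0.059] [[0.473, -0.039, 0.015], [0.594, 0.115, 0.064]]
side block 0.89 [248. 214.] 2320 [0.536 0.059 0.056] [[0.471, -0.03, 0.003], [0.6, 0.127, 0.061]]
side block 0.63 [277. 141.] 252 [ 0.452 -0.25   0.053] [[0.432, -0.367, -0.003], [0.468, -0.24, 0.
[... 177 characters left out ...]
0], [0.357, 0.329, 0.079]]
side stand 0.86 [297. 341.] 1864 [0.422 0.433 0.075] [[0.385, 0.38, 0.003], [0.46, 0.456, 0.079]]
side stand 0.75 [280. 285.] 1403 [0.451 0.293 0.069] [[0.409, 0.238, -0.0], [0.488, 0.311, 0.079]]
side plunger 0.61 [276. 142.] 227 [ 0.452 -0.25   0.055] [[0.437, -0.267, 0.017], [0.465, -0.239, 0.104]]
side plunger 0.53 [280. 286.] 1375 [0.45  0.293 0.068] [[0.408, 0.236, -0.0], [0.488, 0.311, 0.079]]
side cradle 0.67 [277. 155.] 474 [ 0.455 -0.235  0.018] [[0.41, -0.288, -0.002], [0.496, -0.21, 0.023]]
side tester 0.77 [155. 260.] 1600 [0.753 0.209 0.038] [[0.701, 0.139, -0.0], [0.811, 0.257, 0.042]]
0.7 [1.62467345e-05 9.90020833e-01 1.40921078e-01 5.38647336e-06]
```

```bash
python3 -c "
import cv2,numpy as np
a=cv2.imread('pics/top0.png')[120:290,90:450];b=cv2.imread('pics/side0.png')[100:400,100:450]
cv2.imwrite('pics/m.png',np.vstack([cv2.resize(a,(635,300)),cv2.copyMakeBorder(b,0,0,0,285,0)]))"
```

```text
(no output)
```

View pics/m.png

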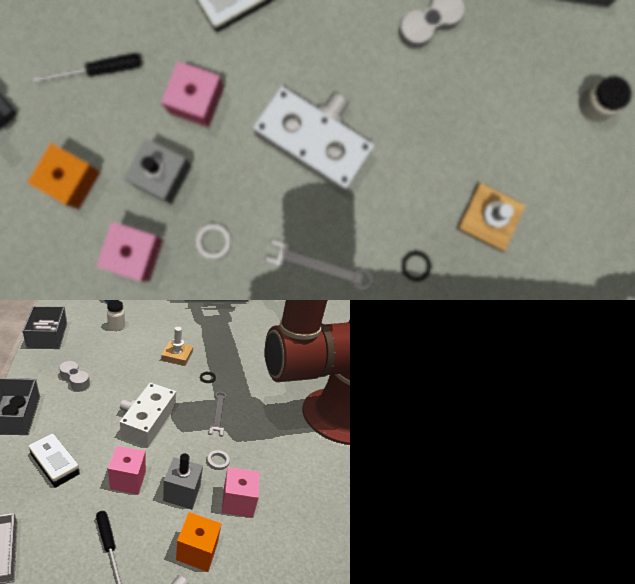

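The top view shows the grey stand with the feeler at pixel (179,217). Its look-alikes are orange (125,220), pink (201,172) and pink (162,262). I choose the grey one because the black grip stands in it. The block is at (267,194) with bores near (255,189) and (280,206), and the plunger is in the wooden cradle at (370,242). The tester is at the top edge, around (225,125).

```bash
cat > b.py <<'E'
from h import *
for n in ['top','side']:
    z=np.load(f'{n}0.npz');im,d=z['im'],z['d']
    r,c=np.nonzero(d>0);X=np.full(d.shape+(3,),np.nan);X[r,c]=at_depth(n,np.c_[c,r],d[r,c])
    def rect(lo,hi,cen,rad):
        m=(X[...,2]>lo)&(X[...,2]<hi)&(np.hypot(X[...,0]-cen[0],X[...,1]-cen[1])<rad)
        p=X[m];q=cv2.minAreaRect((p[:,:2]*1000).astype(np.float32));return len(p),np.round(np.median(p,0),4),np.round(q[0],1),np.round(q[1],1),round(q[2],1)
    print(n,'block',rect(.05,.07,(.53,.035),.12))
    print('stand',rect(.07,.083,(.448,.268),.06))
    print('cradle',rect(.014,.03,(.449,-.254),.07))
    print('feeler',rect(.12,.145,(.448,.268),.03))
    print('plgr',rect(.09,.12,(.449,-.254),.03))
    g=cv2.cvtColor(im,cv2.COLOR_RGB2GRAY).astype(float)
    H=at_height(n,np.indices(d.shape)[::-1].reshape(2,-1).T,.06).reshape(d.shape+(3,))
    # dark blobs inside block top
    m=(np.hypot(H[...,0]-.535,H[...,1]-.035)<.06)&(g<150)
    k,l,s,ce=cv2.connectedComponentsWithStats(m.astype(np.uint8))
    for i in range(1,k):
        if s[i,4]>12: print('blob',s[i,4],ce[i].round(1),at_height(n,[ce[i]],.06).round(4))
a=np.load('top0.npz')['im'][165:235,150:310];cv2.imwrite('pics/c.png',cv2.resize(a,(800,350),interpolation=2)[:,:,::-1])
E
python3 b.py
```

```text
top block (1724, array([0.5321, 0.0351, 0.0596]), array([537.3,  34.5]), array([170.2,  91.8]), 64.8)
stand (570, array([0.4463, 0.2641, 0.0779]), array([449.2, 267.8]), array([70.6, 67.9]), 70.7)
cradle (657, array([ 0.4471, -0.2501,  0.0218]), array([ 452. , -257.3]), array([81.1, 82.3]), 70.6)
feeler (46, array([0.4477, 0.2667, 0.1321]), array([448.3, 267.2]), array([17. , 16.1]), 75.6)
plgr (59, array([ 0.4522, -0.2565,  0.1047]), array([ 452.6, -257.2]), array([19.5, 19.2]), 32.7)
blob 57 [270.5 178. ] [[0.5868 0.0353 0.06  ]]
blob 56 [285.1 187.2] [[ 0.5667 -0.0075  0.06  ]]
blob 47 [254.6 187.3] [[0.5552 0.0748 0.06  ]]
blob 55 [280.2 204.2] [[5.182e-01 1.000e-04 6.000e-02]]
blob 129 [258.3 211.6] [[0.4905 0.0557 0.06  ]]
side block (1393, array([0.5336, 0.0461, 0.0579]), array([537.4,  35.9]), array([174.8,  93.5]), 64.6)
stand (730, array([0.4488, 0.2778, 0.0763]), array([447.8, 268.9]), array([72.8, 70.2]), 71.9)
cradle (361, array([ 0.4519, -0.2474,  0.0192]), array([ 450.4, -258.4]), array([87.6, 81.4]), 69.8)
feeler (83, array([0.4485, 0.2717, 0.1309]), array([447.9, 269.7]), array([20.5, 19.1]), 70.5)
plgr (44, array([ 0.4517, -0.2509,  0.1004]), array([ 453.2, -255.2]), array([20.2, 22.7]), 28.7)
blob 54 [255.4 196.7] [[0.515  0.0051 0.06  ]]
blob 89 [264.8 210.7] [[0.4894 0.0579 0.06  ]]
blob 64 [241.5 215.4] [[0.5492 0.0765 0.06  ]]
```

View pics/c.png

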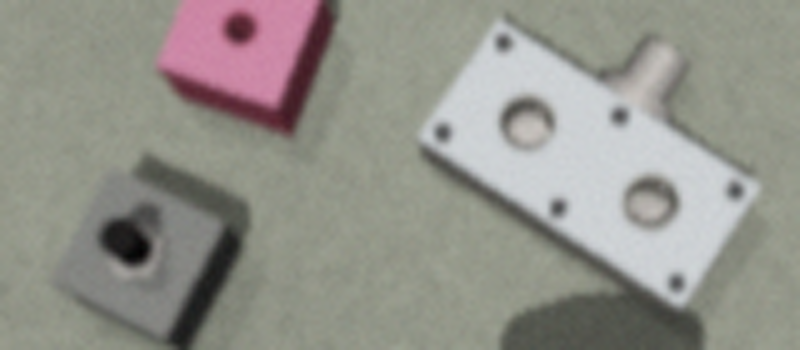

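Call:
servo_tool:
  motion: [1,1,-0.7,0,0,1,1,-0.7,0,0,1,1,-0.7,0,0]

```text
time: 1.08
tool_pos: [0.2677, -0.484, 0.2314]
tool_rot: [0.0, 0.99, 0.142, 0.0]
contact_force: [-0.5, 0.2, -0.2]
gripper_width: 0.999
grasp_force: 0.0
```

Call:
servo_tool:
  motion: [1,1,-0.7,0,0,1,1,-0.7,0,0,1,1,-0.7,0,0]

```text
time: 1.45
tool_pos: [0.3594, -0.3701, 0.2316]
tool_rot: [0.0, 0.99, 0.142, 0.0]
contact_force: [0.6, -1.3, 0.3]
gripper_width: 1.003
grasp_force: 0.0
```

Call:
servo_tool:
  motion: [1,0.85,-0.7,-0.2,0,1,0.85,-0.7,-0.2,0,1,0.85,-0.7,-0.2,0]

```text
time: 1.82
tool_pos: [0.4343, -0.261, 0.2567]
tool_rot: [0.001, 0.99, 0.143, 0.001]
contact_force: [0.5, -1.0, 0.6]
gripper_width: 1.0
grasp_force: 0.0
```

```bash
cat > c.py <<'E'
from h import *
import sys
tag=sys.argv[1]
T=toolT();s=manip.state()
print(s['time'],T[:3,3].round(4),T[:2,:2].round(4).tolist(),s['contact_force'],s['ft_torque'],s['gripper_width'])
print(np.round(eyes.camera_params('wrist')['T_tool_cam'],3).tolist())
im,d=eyes.grab_frame('wrist')
np.savez(f'w{tag}.npz',im=im,d=d,T=T);cv2.imwrite(f'pics/w{tag}.png',im[:,:,::-1])
pts={'plunger top':(.4527,-.2572,.105),'cradle':(.4515,-.257,.022),'boreA':at_height('top',[[255.4,189.6]],.06)[0],'boreB':at_height('top',[[280.2,205.4]],.06)[0],'feeler top':(.4482,.268,.134)}
for k,v in pts.items(): print(k,np.round(v,4),proj('wrist',[v],T).round(0)[0])
E
python3 c.py 1
```

```text
1.825 [ 0.4343 -0.261   0.2567] [[0.9591, 0.2832], [0.2832, -0.9591]] [ 0.54645699 -1.03405175  0.62386165] [-0.02849744 -0.03838952 -0.01183713] 0.9995914646779013
[[-0.001, 0.966, 0.26, 0.066], [1.0, 0.001, 0.0, 0.0], [-0.0, 0.26, -0.966, -0.142], [0.0, 0.0, 0.0, 1.0]]
plunger top [ 0.4527 -0.2572  0.105 ] [256. 163.]
cradle [ 0.4515 -0.257   0.022 ] [256. 154.]
boreA [0.5492 0.0717 0.06  ] [-17. -19.]
boreB [ 5.151e-01 -4.000e-04  6.000e-02] [51. 38.]
feeler top [0.4482 0.268  0.134 ] [-375.  -12.]
```

Call:
servo_tool:
  motion: [1,0.6,-1,0,0,1,0.6,-1,0,0,1,0.6,-1,0,0]

```text
time: 2.25
tool_pos: [0.4682, -0.1264, 0.255]
tool_rot: [0.0, 0.99, 0.142, -0.0]
contact_force: [-1.2, -0.0, 0.4]
gripper_width: 0.999
grasp_force: 0.0
```

Call:
servo_tool:
  motion: [1,0.6,-1,0,0,1,0.6,-1,0,0,1,0.6,-1,0,0]

```text
time: 2.62
tool_pos: [0.5042, 0.0087, 0.2549]
tool_rot: [0.0, 0.99, 0.142, -0.0]
contact_force: [-0.5, -0.3, -0.4]
gripper_width: 0.998
grasp_force: 0.0
```

```bash
python3 c.py 2
```

```text
2.625 [0.5042 0.0087 0.2549] [[0.9598, 0.2807], [0.2807, -0.9598]] [-0.50118531 -0.31586062 -0.41217316] [ 0.00024262  0.00997376 -0.05945231] 0.9982577073640425
[[-0.001, 0.966, 0.26, 0.066], [1.0, 0.001, 0.0, 0.0], [-0.0, 0.26, -0.966, -0.142], [0.0, 0.0, 0.0, 1.0]]
plunger top [ 0.4527 -0.2572  0.105 ] [454. 279.]
cradle [ 0.4515 -0.257   0.022 ] [414. 248.]
boreA [0.5492 0.0717 0.06  ] [215. 122.]
boreB [ 5.151e-01 -4.000e-04  6.000e-02] [264. 166.]
feeler top [0.4482 0.268  0.134 ] [-18. 167.]
```

Call:
servo_tool:
  motion: [1,0,-1,0,0,1,0,-1,0,0,1,0,-1,0,0]

```text
time: 3.05
tool_pos: [0.4699, 0.1236, 0.2551]
tool_rot: [0.0, 0.99, 0.142, -0.0]
contact_force: [-0.5, 0.2, 0.8]
gripper_width: 1.0
grasp_force: 0.0
```

Call:
servo_tool:
  motion: [1,0.1,-1,0,0,1,0.1,-1,0,0,1,0.1,-1,0,0,1,0.1,-1,0,0]

```text
time: 3.55
tool_pos: [0.4494, 0.2398, 0.2551]
tool_rot: [0.001, 0.99, 0.14, -0.0]
contact_force: [-0.1, -0.0, -0.7]
gripper_width: 0.999
grasp_force: 0.0
```

```bash
python3 c.py 3; cat > d.py <<'E'
from h import *
def ld(t):
    z=np.load(f'w{t}.npz');im,d,T=z['im'],z['d'],z['T'];r,c=np.nonzero(d>0);X=np.full(d.shape+(3,),np.nan);X[r,c]=at_depth('wrist',np.c_[c,r],d[r,c],T);return im,d,T,X
def top(t,lo,hi,cen,rad):
    im,d,T,X=ld(t);m=(X[...,2]>lo)&(X[...,2]<hi)&(np.hypot(X[...,0]-cen[0],X[...,1]-cen[1])<rad)
    p=X[m];e=(p[:,:2]*1000).astype(np.float32);(cx,cy),r=cv2.minEnclosingCircle(e);q=cv2.minAreaRect(e)
    print(t,len(p),'z',np.median(p[:,2]).round(4),'mean',p[:,:2].mean(0).round(4),'circ',round(cx,1),round(cy,1),round(r,1),'rect',np.round(q[0],1),np.round(q[1],1),round(q[2],1))
if __name__=='__main__':
    top(1,.095,.115,(.4527,-.2572),.03);top(1,.017,.03,(.4515,-.257),.07)
    top(2,.055,.066,(.532,.036),.12)
    top(3,.125,.14,(.448,.268),.03);top(3,.072,.082,(.448,.268),.06)
    cv2.imwrite('pics/w23.png',np.vstack([np.hstack([ld(t)[0] for t in(2,3)])])[::1,:,::-1])
    a=cv2.imread('pics/w23.png');cv2.imwrite('pics/w23.png',cv2.resize(a,(800,300)))
E
python3 d.py
```

```text
3.55 [0.4494 0.2398 0.2551] [[0.9609, 0.277], [0.277, -0.9609]] [-0.08749107 -0.0153288  -0.73648482] [ 0.00426728 -0.02183357 -0.01590742] 0.9991429073711208
[[-0.001, 0.966, 0.26, 0.066], [1.0, 0.001, 0.0, 0.0], [-0.0, 0.26, -0.966, -0.142], [0.0, 0.0, 0.0, 1.0]]
plunger top [ 0.4527 -0.2572  0.105 ] [652. 288.]
cradle [ 0.4515 -0.257   0.022 ] [572. 255.]
boreA [0.5492 0.0717 0.06  ] [411. 131.]
boreB [ 5.151e-01 -4.000e-04  6.000e-02] [453. 174.]
feeler top [0.4482 0.268  0.134 ] [227. 180.]
1 313 z 0.1043 mean [ 0.453  -0.2583] circ 452.7 -258.6 10.9 rect [ 453.  -258.6] [20.5 21. ] 16.7
1 2547 z 0.0213 mean [ 0.4541 -0.258 ] circ 452.1 -258.6 55.5 rect [ 451.6 -258.9] [80.3 80.2] 70.9
2 8228 z 0.0594 mean [0.5353 0.0395] circ 533.2 36.4 93.0 rect [532.5  36.4] [169.9  80.2] 64.6
3 319 z 0.1332 mean [0.4488 0.2672] circ 447.9 267.2 10.0 rect [448.2 267.2] [19.2 18.9] 59.7
3 2777 z 0.0773 mean [0.4504 0.2674] circ 448.3 267.2 48.8 rect [447.7 267.4] [70.  70.6] 71.8
```

View pics/w23.png

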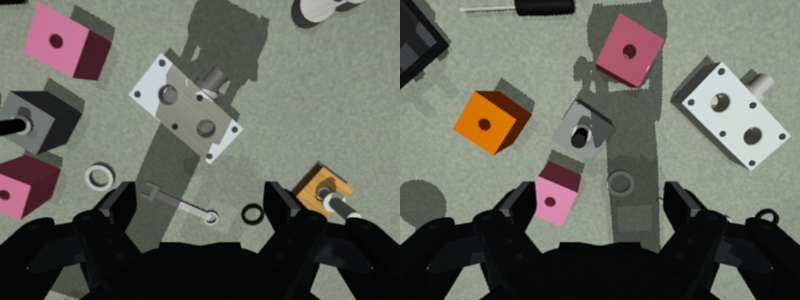

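Call:
servo_tool:
  motion: [1,0.054,-0.222,0.3,0,1,0.054,-0.222,0.7,0,1,0.054,-0.222,0.7,0,1,0.054,-0.222,0.7,0]

```text
time: 4.1
tool_pos: [0.4485, 0.2683, 0.173]
tool_rot: [-0.0, 0.99, 0.14, 0.001]
contact_force: [-0.0, -0.5, 0.2]
gripper_width: 1.004
grasp_force: 0.0
```

Call:
servo_tool:
  motion: [1,-0.006,0.008,0.4,0,1,-0.006,0.008,0.667,0,1,-0.006,0.008,0.667,0,-1,-0.006,0.008,0.667,0,-1,-0.006,0.008,0.667,0]

```text
time: 4.72
tool_pos: [0.4486, 0.2687, 0.0942]
tool_rot: [-0.001, 0.99, 0.141, 0.002]
contact_force: [-0.2, -0.0, -0.0]
gripper_width: 0.604
grasp_force: 0.0
```

Call:
servo_tool:
  motion: [-1,0,0,0,0,-1,0,0,0,0,-1,0,0,0,0,-1,0,0,0,0]

```text
time: 5.22
tool_pos: [0.4474, 0.2682, 0.0924]
tool_rot: [-0.0, 0.99, 0.141, 0.001]
contact_force: [-1.1, -1.1, 5.3]
gripper_width: 0.219
grasp_force: 58.4
```

Call:
servo_tool:
  motion: [-1,0,0,-0.45,0,-1,0,0,-0.88,0,-1,0,0,-0.88,0,-1,0,0,-0.88,0]

```text
time: 5.72
tool_pos: [0.446, 0.2678, 0.1955]
tool_rot: [0.0, 0.99, 0.141, -0.001]
contact_force: [-0.8, 1.0, -1.0]
gripper_width: 0.221
grasp_force: 59.1
```

Call:
servo_tool:
  motion: [-1,0.18,0.9,0,0,-1,0.18,0.9,0,0,-1,0.18,0.9,0,0]

```text
time: 6.1
tool_pos: [0.4971, 0.1678, 0.1938]
tool_rot: [0.0, 0.99, 0.139, -0.003]
contact_force: [-0.8, 0.6, -1.2]
gripper_width: 0.217
grasp_force: 59.4
```

Call:
servo_tool:
  motion: [-1,0.177,0.906,0,0,-1,0.177,0.906,0,0,-1,0.177,0.906,0,0,-1,0.177,0.906,0,0]

```text
time: 6.6
tool_pos: [0.5471, 0.0728, 0.1951]
tool_rot: [-0.001, 0.99, 0.141, -0.002]
contact_force: [-0.6, 0.7, -2.4]
gripper_width: 0.217
grasp_force: 59.6
```

```bash
python3 c.py 4 | head -1; python3 - <<'E'
from h import *
im,d=eyes.grab_frame('top')
cv2.imwrite('pics/t4.png',cv2.resize(np.hstack([np.load('w4.npz')['im'],cv2.resize(im[140:260,180:340],(512,384))]),(800,300))[:,:,::-1])
E
```

```text
6.6 [0.5471 0.0728 0.1951] [[0.9601, 0.2795], [0.2795, -0.9602]] [-0.57428461  0.74590438 -2.42714992] [0.01611063 0.01755757 0.06148012] 0.21669770137722968
```

View pics/t4.png

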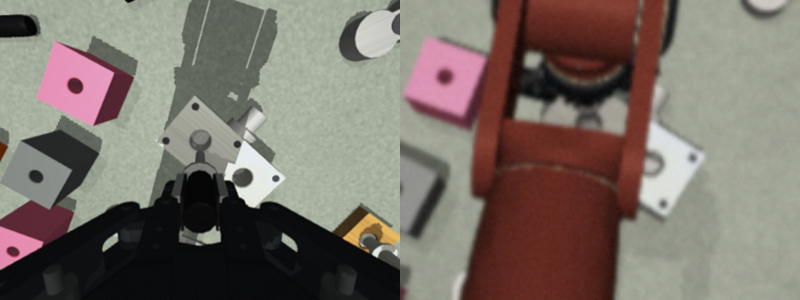

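Call:
servo_tool:
  motion: [-1,0.02,0.008,0,0,-1,0.02,0.008,0.2,0,-1,0.02,0.008,0.37,0,-1,0.02,0.008,0.37,0]

```text
time: 7.2
tool_pos: [0.5491, 0.072, 0.1497]
tool_rot: [-0.0, 0.99, 0.141, -0.003]
contact_force: [0.1, -0.7, -0.7]
gripper_width: 0.218
grasp_force: 59.6
```

Call:
servo_tool:
  motion: [-1,0,0,0.05,0,-1,0,0,0.1,0,-1,0,0,0.15,0,-1,0,0,0.2,0,-1,0,0,0.2,0]

```text
time: 7.82
tool_pos: [0.5504, 0.0715, 0.1277]
tool_rot: [-0.0, 0.99, 0.141, -0.001]
contact_force: [-0.6, 0.0, -1.2]
gripper_width: 0.22
grasp_force: 59.6
```

Call:
servo_tool:
  motion: [-1,0,0,0.025,0,-1,0,0,0.05,0,-1,0,0,0.075,0,-1,0,0,0.1,0,-1,0,0,0.115,0]

```text
time: 8.45
tool_pos: [0.5508, 0.0716, 0.1143]
tool_rot: [-0.0, 0.99, 0.141, -0.0]
contact_force: [0.1, 0.7, -0.9]
gripper_width: 0.22
grasp_force: 59.6
```

Call:
servo_tool:
  motion: [-1,0,0,0.008,0,-1,0,0,0.016,0,-1,0,0,0.016,0]

```text
time: 8.82
tool_pos: [0.5509, 0.0716, 0.1127]
tool_rot: [-0.0, 0.99, 0.141, -0.0]
contact_force: [0.5, -0.7, -1.2]
gripper_width: 0.219
grasp_force: 59.6
```

Call:
servo_tool:
  motion: [-1,0,0,0.008,0,-1,0,0,0.016,0,-1,0,0,0.024,0,-1,0,0,0.024,0]

```text
time: 9.32
tool_pos: [0.5511, 0.0716, 0.1104]
tool_rot: [0.0, 0.99, 0.141, 0.0]
contact_force: [-1.2, -0.2, 1.0]
gripper_width: 0.217
grasp_force: 59.7
```

Call:
servo_tool:
  motion: [-1,0,0,0.006,0,-1,0,0,0.012,0,-1,0,0,0.012,0]

```text
time: 9.7
tool_pos: [0.5516, 0.0717, 0.1103]
tool_rot: [0.0, 0.99, 0.141, 0.001]
contact_force: [-2.2, 1.2, 8.3]
gripper_width: 0.215
grasp_force: 60.6
```

Call:
servo_tool:
  motion: [-1,0,0,-0.1,0,-1,0,0,-0.4,0,-1,0,0,-0.74,0,-1,0,0,-0.74,0]

```text
time: 10.2
tool_pos: [0.5534, 0.0716, 0.2019]
tool_rot: [0.001, 0.99, 0.141, 0.004]
contact_force: [0.1, -0.1, -1.0]
gripper_width: 0.217
grasp_force: 59.8
```

Call:
servo_tool:
  motion: [-1,-0.18,-0.9,0,0,-1,-0.18,-0.9,0,0,-1,-0.18,-0.9,0,0]

```text
time: 10.58
tool_pos: [0.498, 0.1712, 0.1955]
tool_rot: [-0.0, 0.99, 0.143, -0.001]
contact_force: [0.4, -0.7, -0.6]
gripper_width: 0.216
grasp_force: 59.7
```

Call:
servo_tool:
  motion: [-1,-0.18,-0.9,0,0,-1,-0.18,-0.9,0,0,-1,-0.18,-0.9,0,0,-1,-0.18,-0.9,0,0]

```text
time: 11.08
tool_pos: [0.4494, 0.2661, 0.1964]
tool_rot: [0.001, 0.99, 0.141, -0.0]
contact_force: [-0.1, -0.6, -1.1]
gripper_width: 0.215
grasp_force: 59.8
```

```bash
python3 c.py 5|head -1; python3 - <<'E'
from d import *
top(5,.072,.083,(.448,.2675),.06)
im,d,T,X=ld(5)
cv2.imwrite('pics/w5c.png',cv2.resize(im[60:260,156:356],(600,600))[:,:,::-1]); print(proj('wrist',[(.448,.2672,.078),T[:3,3]+[0,0,-.0824]],T))
E
```

```text
11.075 [0.4494 0.2661 0.1964] [[0.9604, 0.2787], [0.2787, -0.9604]] [-0.09043622 -0.63177131 -1.08019334] [ 0.01502706  0.00591588 -0.0399418 ] 0.2145782062430926
5 3826 z 0.0773 mean [0.4546 0.2698] circ 448.1 267.0 49.0 rect [447.6 267.3] [70.2 70.4] 71.8
[[253.48025316 187.6431257 ]
 [254.94363251 196.86860633]]
```

View pics/w5c.png

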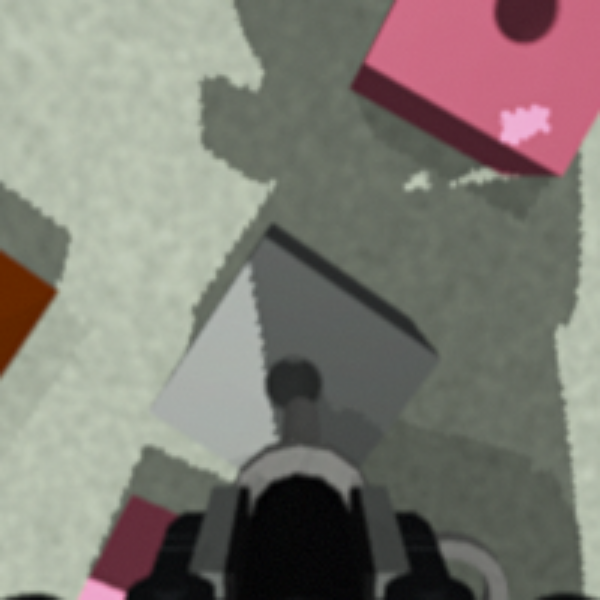

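Call:
servo_tool:
  motion: [-1,-0.01,-0.018,0,0,-1,-0.01,-0.018,0.2,0,-1,-0.01,-0.018,0.38,0,-1,-0.01,-0.018,0.38,0]

```text
time: 11.62
tool_pos: [0.4464, 0.2674, 0.1495]
tool_rot: [0.001, 0.99, 0.14, -0.002]
contact_force: [-0.0, -0.0, -1.6]
gripper_width: 0.216
grasp_force: 59.8
```

Call:
servo_tool:
  motion: [-1,0,0,0.1,0,-1,0,0,0.2,0,-1,0,0,0.3,0,-1,0,0,0.4,0,-1,0,0,0.43,0]

```text
time: 12.25
tool_pos: [0.4466, 0.2684, 0.0986]
tool_rot: [0.0, 0.99, 0.141, -0.001]
contact_force: [-0.3, -0.1, -0.7]
gripper_width: 0.213
grasp_force: 59.8
```

Call:
servo_tool:
  motion: [-1,0,0,0.02,0,-1,0,0,0.04,0,-1,0,0,0.045,0,-1,0,0,0.045,0]

```text
time: 12.75
tool_pos: [0.4476, 0.2688, 0.0949]
tool_rot: [-0.0, 0.99, 0.141, 0.0]
contact_force: [0.0, 0.3, -1.3]
gripper_width: 0.224
grasp_force: 59.8
```

Call:
servo_tool:
  motion: [0,0,0,0,0,0.6,0,0,0,0,1,0,0,0,0,1,0,0,0,0,1,0,0,0,0]

```text
time: 13.38
tool_pos: [0.4474, 0.2687, 0.0946]
tool_rot: [-0.0, 0.99, 0.141, 0.0]
contact_force: [0.3, -0.3, 0.0]
gripper_width: 0.998
grasp_force: 0.0
```

Call:
servo_tool:
  motion: [1,0,0,-0.3,0,1,0,0,-0.8,0,1,0,0,-1,0,1,0,0,-1,0]

```text
time: 13.88
tool_pos: [0.4488, 0.2693, 0.2174]
tool_rot: [-0.001, 0.99, 0.141, 0.003]
contact_force: [0.4, -1.1, -1.1]
gripper_width: 1.0
grasp_force: 0.0
```

```bash
python3 c.py 6|head -1; python3 - <<'E'
from d import *
top(6,.12,.145,(.448,.2675),.04)
E
```

```text
13.875 [0.4488 0.2693 0.2174] [[0.9603, 0.2791], [0.2791, -0.9603]] [ 0.42896233 -1.05339847 -1.07401431] [ 0.01090737 -0.00711697 -0.01443856] 1.0001836318981914
6 436 z 0.1331 mean [0.4492 0.2688] circ 448.0 268.4 10.0 rect [448.1 268.2] [19.4 19. ] 42.9
```

Call:
servo_tool:
  motion: [1,-0.24,0.85,0,0,1,-0.24,0.85,0,0]

```text
time: 14.18
tool_pos: [0.4466, 0.1612, 0.2116]
tool_rot: [0.0, 0.99, 0.141, -0.002]
contact_force: [1.0, -0.1, -0.1]
gripper_width: 1.004
grasp_force: 0.0
```

Call:
servo_tool:
  motion: [1,-0.24,0.85,0,0,1,-0.24,0.85,0,0]

```text
time: 14.42
tool_pos: [0.4475, 0.0548, 0.2117]
tool_rot: [-0.0, 0.99, 0.14, -0.002]
contact_force: [-0.3, -0.5, -0.4]
gripper_width: 1.0
grasp_force: 0.0
```

Call:
servo_tool:
  motion: [1,-0.24,0.85,0,0,1,-0.24,0.85,0,0]

```text
time: 14.68
tool_pos: [0.4483, -0.0511, 0.2118]
tool_rot: [-0.001, 0.99, 0.14, -0.002]
contact_force: [0.1, -0.5, -0.3]
gripper_width: 1.002
grasp_force: 0.0
```

Call:
servo_tool:
  motion: [1,-0.24,0.85,0,0,1,-0.24,0.85,0,0]

```text
time: 14.92
tool_pos: [0.4491, -0.1569, 0.2117]
tool_rot: [-0.001, 0.99, 0.14, -0.002]
contact_force: [0.5, -0.3, 0.9]
gripper_width: 0.996
grasp_force: 0.0
```

Call:
servo_tool:
  motion: [1,-0.24,0.85,0,0,1,-0.24,0.85,0,0,1,-0.24,0.85,0.4,0,1,-0.24,0.85,0.4,0]

```text
time: 15.42
tool_pos: [0.4477, -0.2589, 0.1597]
tool_rot: [-0.005, 0.99, 0.14, -0.005]
contact_force: [-0.4, 0.4, -0.8]
gripper_width: 1.003
grasp_force: 0.0
```

Call:
servo_tool:
  motion: [1,0.03,0.009,0.1,0,1,0.03,0.009,0.2,0,1,0.03,0.009,0.2,0]

```text
time: 15.8
tool_pos: [0.455, -0.2606, 0.142]
tool_rot: [-0.0, 0.99, 0.141, -0.0]
contact_force: [0.3, 0.7, -0.4]
gripper_width: 1.0
grasp_force: 0.0
```

```bash
python3 c.py 7|head -1; python3 - <<'E'
from d import *
top(7,.095,.115,(.4527,-.2572),.03)
E
```

```text
15.8 [ 0.455  -0.2606  0.142 ] [[0.96, 0.2799], [0.2799, -0.96]] [ 0.27933618  0.70634049 -0.37337333] [ 0.02777259 -0.00046221  0.04964621] 1.0002607345059296
7 780 z 0.1042 mean [ 0.4535 -0.2583] circ 452.5 -258.7 11.1 rect [ 452.4 -258.6] [21.3 21. ] 53.0
```

Call:
servo_tool:
  motion: [1,-0.014,-0.021,0.3,0,1,-0.014,-0.021,0.6,0,1,-0.014,-0.021,0.68,0,1,-0.014,-0.021,0.68,0,-1,-0.014,-0.021,0.68,0]

```text
time: 16.48
tool_pos: [0.4541, -0.2602, 0.0631]
tool_rot: [0.001, 0.99, 0.141, 0.001]
contact_force: [0.9, -0.1, 0.5]
gripper_width: 0.818
grasp_force: 0.0
```

Call:
servo_tool:
  motion: [-1,0,0,0,0,-1,0,0,0,0,-1,0,0,0,0,-1,0,0,0,0,-1,0,0,0,0]

```text
time: 17.1
tool_pos: [0.4532, -0.2595, 0.0617]
tool_rot: [0.0, 0.99, 0.141, 0.0]
contact_force: [-0.4, 0.9, 4.6]
gripper_width: 0.247
grasp_force: 58.7
```

Call:
servo_tool:
  motion: [-1,0,0,-0.2,0,-1,0,0,-0.6,0,-1,0,0,-0.8,0,-1,0,0,-0.8,0]

```text
time: 17.6
tool_pos: [0.4538, -0.26, 0.1586]
tool_rot: [0.001, 0.99, 0.141, 0.001]
contact_force: [0.1, -0.0, -1.7]
gripper_width: 0.239
grasp_force: 58.6
```

Call:
servo_tool:
  motion: [-1,0.55,-0.96,0,0,-1,0.55,-0.96,0,0,-1,0.55,-0.96,0,0]

```text
time: 17.98
tool_pos: [0.483, -0.1267, 0.154]
tool_rot: [-0.001, 0.99, 0.143, -0.002]
contact_force: [-0.1, 0.7, -1.2]
gripper_width: 0.242
grasp_force: 59.0
```

Call:
servo_tool:
  motion: [-1,0.55,-0.96,0,0,-1,0.55,-0.96,0,0,-1,0.55,-0.96,0,0,-1,0.55,-0.96,0,0]

```text
time: 18.48
tool_pos: [0.5146, -0.0015, 0.1554]
tool_rot: [0.0, 0.99, 0.141, -0.001]
contact_force: [-0.3, -0.5, -1.3]
gripper_width: 0.242
grasp_force: 59.3
```

```bash
python3 c.py 8|head -1; python3 - <<'E'
from d import *
im,d,T,X=ld(8)
top(8,.055,.066,(.532,.036),.12)
cv2.imwrite('pics/w8c.png',cv2.resize(im[60:260,156:356],(600,600))[:,:,::-1])
off=np.array([-.0007,.0008,0])
print((proj('wrist',[(.5153,.0003,.06),T[:3,3]+off+[0,0,-.0537],(.5497,.0725,.06)],T)-[156,60])*3)
E
```

```text
18.475 [ 0.5146 -0.0015  0.1554] [[0.9601, 0.2798], [0.2798, -0.9601]] [-0.33613162 -0.45350099 -1.25469706] [-0.02787842 -0.01939854 -0.02250986] 0.24154751529083765
8 14021 z 0.0594 mean [0.5428 0.0479] circ 532.7 36.6 93.5 rect [532.4  36.6] [170.8  80.5] 64.7
[[292.10945816 394.12918774]
 [293.21332395 443.87477264]
 [ 82.15014173 214.2194527 ]]
```

View pics/w8c.png

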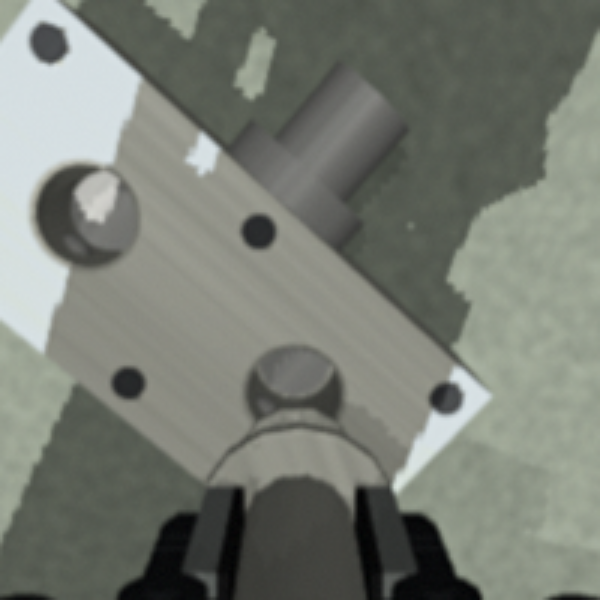

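Call:
servo_tool:
  motion: [-1,0.012,-0.013,0.1,0,-1,0.012,-0.013,0.2,0,-1,0.012,-0.013,0.27,0,-1,0.012,-0.013,0.27,0]

```text
time: 19.02
tool_pos: [0.5154, 0.0005, 0.1232]
tool_rot: [-0.0, 0.99, 0.141, -0.001]
contact_force: [0.3, -0.4, -2.1]
gripper_width: 0.247
grasp_force: 59.3
```

Call:
servo_tool:
  motion: [-1,0,0,0.03,0,-1,0,0,0.06,0,-1,0,0,0.09,0,-1,0,0,0.12,0,-1,0,0,0.15,0]

```text
time: 19.65
tool_pos: [0.5163, 0.0007, 0.1064]
tool_rot: [-0.0, 0.99, 0.141, -0.0]
contact_force: [0.1, 0.9, -2.0]
gripper_width: 0.242
grasp_force: 59.3
```

Call:
servo_tool:
  motion: [-1,0,0,0.015,0,-1,0,0,0.03,0,-1,0,0,0.045,0,-1,0,0,0.06,0,-1,0,0,0.07,0]

```text
time: 20.27
tool_pos: [0.5163, 0.0007, 0.0981]
tool_rot: [-0.0, 0.99, 0.141, 0.0]
contact_force: [-0.7, 0.4, -1.0]
gripper_width: 0.24
grasp_force: 59.3
```

Call:
servo_tool:
  motion: [-1,-0.007,0,0.02,0,-1,-0.007,0,0.04,0,-1,-0.007,0,0.06,0,-1,-0.007,0,0.07,0,-1,-0.007,0,0.07,0]

```text
time: 20.9
tool_pos: [0.5157, 0.0003, 0.0899]
tool_rot: [0.0, 0.99, 0.141, 0.0]
contact_force: [0.6, -1.1, -0.8]
gripper_width: 0.24
grasp_force: 59.3
```

Call:
servo_tool:
  motion: [-1,0,0,0.012,0,-1,0,0,0.024,0,-1,0,0,0.036,0,-1,0,0,0.036,0]

```text
time: 21.4
tool_pos: [0.5166, 0.0004, 0.0873]
tool_rot: [0.0, 0.99, 0.141, 0.001]
contact_force: [-1.1, -0.0, 5.7]
gripper_width: 0.239
grasp_force: 60.1
```

Call:
servo_tool:
  motion: [-1,0,0,0.012,0,-1,0,0,0.024,0,-1,0,0,0.036,0,-1,0,0,0.036,0]

```text
time: 21.9
tool_pos: [0.517, 0.0004, 0.084]
tool_rot: [0.0, 0.99, 0.141, 0.001]
contact_force: [-2.7, 0.9, 10.0]
gripper_width: 0.243
grasp_force: 60.8
```

Call:
servo_tool:
  motion: [-1,0,0,0.01,0,-1,0,0,0.02,0,-1,0,0,0.02,0]

```text
time: 22.28
tool_pos: [0.5167, 0.0004, 0.0807]
tool_rot: [0.0, 0.99, 0.141, 0.001]
contact_force: [-0.0, -0.3, 5.2]
gripper_width: 0.239
grasp_force: 60.7
```

Call:
servo_tool:
  motion: [-1,-0.005,0,0.01,0,-1,-0.005,0,0.02,0,-1,-0.005,0,0.03,0,-1,-0.005,0,0.03,0]

```text
time: 22.78
tool_pos: [0.5153, 0.0003, 0.075]
tool_rot: [0.0, 0.99, 0.141, 0.001]
contact_force: [2.8, -0.0, -1.5]
gripper_width: 0.243
grasp_force: 59.6
```

Call:
servo_tool:
  motion: [-1,0,0,0.01,0,-1,0,0,0.02,0,-1,0,0,0.02,0]

```text
time: 23.15
tool_pos: [0.5152, 0.0002, 0.0723]
tool_rot: [0.0, 0.99, 0.141, 0.001]
contact_force: [5.2, 0.2, -3.9]
gripper_width: 0.241
grasp_force: 59.2
```

Call:
servo_tool:
  motion: [-1,0.005,0,0.01,0,-1,0.005,0,0.02,0,-1,0.005,0,0.02,0]

```text
time: 23.52
tool_pos: [0.5155, 0.0004, 0.0718]
tool_rot: [-0.0, 0.99, 0.141, -0.0]
contact_force: [-1.7, 1.3, 8.3]
gripper_width: 0.243
grasp_force: 60.6
```

Call:
servo_tool:
  motion: [-1,0,0,0.01,0,-1,0,0,0.015,0,-1,0,0,0.015,0]

```text
time: 23.9
tool_pos: [0.5156, 0.0004, 0.0717]
tool_rot: [-0.0, 0.99, 0.141, -0.001]
contact_force: [-7.0, 2.1, 18.2]
gripper_width: 0.241
grasp_force: 61.4
```

Call:
servo_tool:
  motion: [-1,0,0,-0.02,0,-0.5,0,0,-0.025,0,1,0,0,-0.025,0,1,0,0,-0.025,0,1,0,0,-0.025,0]

```text
time: 24.52
tool_pos: [0.5148, 0.0005, 0.0709]
tool_rot: [-0.0, 0.99, 0.141, -0.001]
contact_force: [-0.0, 0.2, 0.6]
gripper_width: 0.876
grasp_force: 0.0
```

Call:
servo_tool:
  motion: [1,0,0,0,0,1,0,0,-0.3,0,1,0,0,-0.8,0,1,0,0,-1,0,1,0,0,-1,0]

```text
time: 25.15
tool_pos: [0.517, 0.0002, 0.1943]
tool_rot: [0.001, 0.99, 0.141, 0.003]
contact_force: [-0.6, -0.2, -0.5]
gripper_width: 1.001
grasp_force: 0.0
```

```bash
python3 c.py 9|head -1; python3 - <<'E'
from d import *
top(9,.107,.125,(.5153,.0003),.03); top(9,.063,.07,(.5153,.0003),.03)
im,d,T,X=ld(9); t,_=eyes.grab_frame('side')
cv2.imwrite('pics/f.png',cv2.resize(np.hstack([im,cv2.resize(t[150:330,170:410],(512,384))]),(800,300))[:,:,::-1])
E
```

```text
25.15 [5.170e-01 2.000e-04 1.943e-01] [[0.9603, 0.279], [0.279, -0.9603]] [-0.62721573 -0.17634846 -0.46543735] [-0.01908961 -0.02034274 -0.044121  ] 1.001011056384759
9 505 z 0.1142 mean [5.159e-01 4.000e-04] circ 515.0 0.1 11.1 rect [5.152e+02 2.000e-01] [21.1 21.3] 47.6
9 556 z 0.0644 mean [0.5212 0.0019] circ 515.2 0.5 19.8 rect [518.4   0.9] [33.4 38.4] 15.9
```

View pics/f.png

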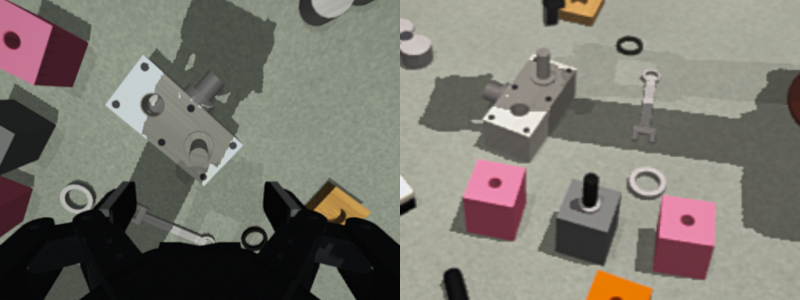

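The views show the plunger seated in the clear bore: its top is at 114.2 mm and the flange top at 64.4 mm, which is fully home. The feeler stands back in the grey stand at right-panel pixel (590,190).

```bash
python3 -c "
from plant import job_done
print(job_done())"
```

```text
the job is handed in; nothing more can be done
None
```

The job is handed in: the feeler stopped on the broken foot in the block's y = +40 mm bore, so I stood it back in its stand and pressed the new plunger fully home in the clear y = -40 mm bore, with about 18 N peak measured at the wrist and the clock at about 25 s of 72 s.

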